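Ready the tray and hold the toolbox lid open

ROBOT

A 6-joint arm with a two-finger parallel gripper is mounted at the origin on the work surface. World frame = base frame: x ahead of the robot, y to its left, z up, the work surface at z = 0. Lengths are in m, angles in degrees, forces in N, time in s.
With the tool pointing down it reaches from about 0.275 to 0.725 m from the base axis. Payload 5.6 kg.
Tool frame: the origin (TCP) lies midway between the tips of the shut fingers; the grasp point (between the pads) lies 19 mm behind it (robot.grip_depth is the distance from the TCP to the grasp point, in m); z points along the fingers, y is the line along which they close (so a half turn about z gives the same grasp; the last joint's range is limited). The gripper opens to 85 mm and grips with 20 to 120 N. Pads are 22 mm wide; open, the fingers measure 114 mm over their backs; the gripper's body (76 mm by 85 mm) begins 54 mm behind the grasp point. The pads swing forward as they close: fully open they stand 13 mm farther back than shut.
Start: joints at [86.379, 14.616, 6.199, 0, -81.583, -16.306], TCP at [0.187, 0.517, 0.231] pointing down, gripper open.
Joint ranges: [-168.99, 168.99], [-69.2, 112.95], [-62.41, 85.93], [-164.36, 98.24], [-168.68, -3.75], [-174.98, 174.98]. Speed limits (degrees/s): [147.25, 147.25, 180, 180, 180, 180].

INTERFACE

Orientations are given as a 3x3 rotation matrix whose columns are the frame's x, y, z axes.
In Python, from rig import robot gives the robot as it stands.
- The arm moves only by the tool carry_out, never from a script. Its argument "deltas" is a list of rows, each a list of 7 numbers: the shift along the tool's x, y, z in mm, then the turn, a rotation vector about the tool's x, y, z in degrees, then the opening, from 0 (shut) to 1 (fully open). In form: [[x, y, z, ax, ay, az, gripper], ...]. A call has 1 to 20 rows; each row is the pose to reach, as a shift and turn from the pose commanded when the call began, along the tool's axes at that moment; what a row does not reach only later rows make up. A row lasts 1/8 s, in which the tool goes at most 62.5 mm and 10.7 degrees, less where a joint would pass 70% of its speed; a pose out of reach is approached as far as the arm can. A call with a gripper value outside its range is refused whole. The fingers move at their own pace and stop on an object; the grip force is fixed at half the most. Time passes only in rows, so rows that repeat a pose let the fingers close. It gives the time, the measured TCP pose, the force, the opening and the grip force at its end, in the units of the state.
- robot.sense(): the state, without advancing time (a new reading comes with each control period).
- robot.read_camera(name): name is "side" or "top"; returns (picture, depth): 384x512x3 uint8, red, green, blue; 384x512 float32, m along the optical axis (not along the pixel's ray), 0 where there is no reading.
- robot.camera_model(name): a dict with "K" (3x3 intrinsics, pixels), "xyz" and "attitude" of the camera in the world. Camera axes: x right, y down, z forward; pixel columns grow to the right and rows downward; lengths in m; the calibration is good to about 2 mm. A picture is of the moment at which its call begins. camera_model takes no time and is no camera call.
- robot.job_done(): hands the job in; it is judged then, once.
The state is a dict: "time": time; "q": joint angles; "qd": joint speeds; "tau": joint torques, N m; "tool_pos": TCP position; "ee_rot": TCP orientation; "contact_force": force on the tool from outside, world axes, zero at the start; "moment": the same for the moment, N m; "grip_width": finger opening in m; "grasp_force": force on a finger pad.
Only numpy, scipy, OpenCV 4.12 (cv2) and the standard library are available. Lean on these libraries where they do the work, as an engineer would, in place of code of your own. Each camera call takes 0.05 s, during which the arm holds its last target. There are 200 camera calls.

TASK

I want to sort the tools out of the red toolbox. Slide the empty steel tray across the bench, without lifting it, to the middle of the green cutting mat so it stands ready beside the box. Then raise the toolbox lid, which has no stay and drops shut when let go, to about 60 degrees open and keep holding it there by hand: finish while still holding the lid, and leave the other things on the bench alone.

Things in the scene. Friction and masses are not known exactly. Their poses are not given: they have to be found in the camera images.
- toolbox: red sheet-steel toolbox, 350 mm wide (its y), 190 mm deep (its x), 156 mm high with the lid shut; heavy, does not move. Origin on the bench under the middle of its front face (robot's side); x points from front to back, z up. The lower box is 105 mm high; the lid is shut at first, its latches undone. It stands left or right of the robot's centre line, the mat on the other side
- lid (a joint): opening angle of the toolbox lid, rad: 0 shut, grows as the front edge rises, 1.047 = 60 degrees; stops at 1.75. The lid weighs about 0.6 kg and turns freely: let go below about 70 degrees it falls shut, beyond about 75 degrees it falls open to the stop
- lid_hinge (a point): middle of the lid's hinge line at the top of the toolbox's back; 190 mm behind the front face, 106 mm above the bench; the hinge line runs along the toolbox's y
- lid_handle (a point): middle of the bar of the steel bow handle on the lid's front. Bar round, 12 mm thick, 94 mm straight along the toolbox's y, its centre 42 mm out from the flat lid front. Lid shut: 121 mm above the bench, 35 mm below the lid's top. It lies 234 mm in front of and 15 mm above the hinge line and swings with the lid; x to the hinge, y along the bar. (A black handle lies folded on the top.)
- tray: empty open sheet-steel tray, 120 mm (its x) by 180 mm (its y), 40 mm high, walls and floor 3 mm, about 0.35 kg, loose on the bench beyond the mat. Origin at the centre of its underside, z up
- mat_centre (a point): centre of the dark green cutting mat, 220 mm (its x) by 300 mm (its y), flush with the bench top, fixed; at bench height
- jar: closed glass jar with a steel cap, diameter 68 mm, 85 mm high, loose, to be left alone; origin under its centre
- wrench: steel wrench 200 mm long lying on the bench, to be left alone; origin under its middle, x along it
- screwdriver: screwdriver 180 mm long with wooden handle lying on the bench, to be left alone; origin under its middle, x along it
There are look-alikes about, which are no part of the job. There is more than one size of the tray; the one meant has the size given above.

How it is judged:
By the outcome, as a careful person would: the job done as asked, in the order asked, and still so for the second after the job is handed in, while the arm keeps its last pose, push and grip.
It also fails if it takes over 59 s, if anything falls off the work surface, if the arm or the gripper's body presses on something with over 40 N, if the wrist force passes 120 N, or if a joint passes its speed limit or range.

## Working session

There is one attempt and no reset: what is moved stays moved. The work goes in short steps, Python scripts to look and compute and a tool call to move; the robot and the scene stay as the last step left them, time stands still between calls to the robot, and variables do not carry over. Pictures are saved under pics/ and viewed, at most 10 in all, crops included, and the job is handed in when it is done.

Besides the shell and the picture viewer there is one more tool, called after "Emit:" as a command line: name --pt "numbers of a row" for each row, then --argument value for the rest. carry_out: Moves the arm, as the interface text tells. Its arguments: {"type":"object","properties":{"deltas":{"type":"array"}},"required":["deltas"]}

```bash
mkdir -p pics; cat > h.py <<'E'
import numpy as np,cv2
from rig import robot
def snap(n,tag):
    p,d=robot.read_camera(n); np.savez(f'pics/{tag}_{n}.npz',p=p,d=d)
    cv2.imwrite(f'pics/{tag}_{n}.png',cv2.cvtColor(p,cv2.COLOR_RGB2BGR)); return p,d
def cloud(n,d):
    m=robot.camera_model(n);K=np.array(m['K']);R=np.array(m['attitude']);t=np.array(m['xyz'])
    v,u=np.mgrid[:d.shape[0],:d.shape[1]]
    c=np.stack([(u-K[0,2])/K[0,0]*d,(v-K[1,2])/K[1,1]*d,d],-1)
    P=c@R.T+t; P[d==0]=np.nan; return P
E
python3 - <<'E'
from h import *
for n in('top','side'):
    p,d=snap(n,'a'); m=robot.camera_model(n); print(n,m)
a=[cv2.imread(f'pics/a_{n}.png') for n in('top','side')]
print(robot.sense())
E
```

```text
top {'K': array([[395.15158862,   0.        , 257.51054953],
       [  0.        , 395.15158862, 194.66414517],
       [  0.        ,   0.        ,   1.        ]]), 'xyz': array([0.4192737 , 0.02139152, 1.63411468]), 'attitude': array([[-0.02321409, -0.99828191,  0.05379898],
       [-0.9997037 ,  0.02278569, -0.00856274],
       [ 0.00732219, -0.05398182, -0.99851507]])}
side {'K': array([[416.43694092,   0.        , 258.80387687],
       [  0.        , 416.43694092, 197.11767005],
       [  0.        ,   0.        ,   1.        ]]), 'xyz': array([-0.18225062, -1.11259054,  1.15387072]), 'attitude': array([[ 0.85799825, -0.31320864,  0.40711098],
       [-0.51354836, -0.53904054,  0.6676102 ],
       [ 0.01034804, -0.78187956, -0.62334362]])}
{'time': 0.1, 'q': array([ 8.63798215e+01,  1.46478247e+01,  6.14077575e+00, -2.39106124e-02,
       -8.15839629e+01, -1.63059318e+01]), 'qd': array([0.09269486, 0.00493933, 0.05600271, 0.15734993, 0.06248085,
       0.01320618]), 'tau': array([-1.24781043e-03, -3.87604201e+01,  2.38474220e+01,  5.37778080e+00,
       -3.76885029e-03,  1.47717891e-06]), 'tool_pos': array([0.18724876, 0.51668638, 0.23052242]), 'ee_rot': array([[ 9.40111998e-01, -3.40865324e-01, -5.12298749e-04],
       [-3.40865705e-01, -9.40110706e-01, -1.55920810e-03],
       [ 4.98624327e-05,  1.64045531e-03, -9.99998653e-01]]), 'contact_force': array([ 0.25911134,  0.69509948, -0.18437792]), 'moment': array([-0.01558158, -0.05141533,  0.01941049]), 'grasp_force': 0.0, 'grip_width': 0.0851518245041963}
```

View pics/a_top.png

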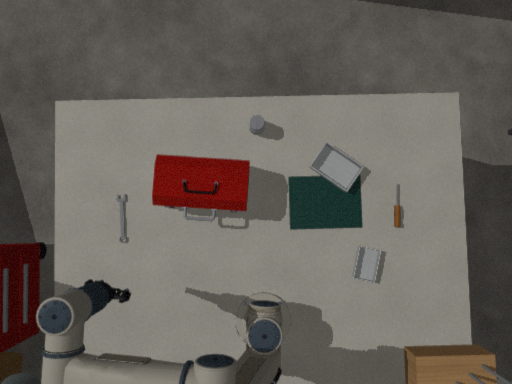

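View pics/a_side.png

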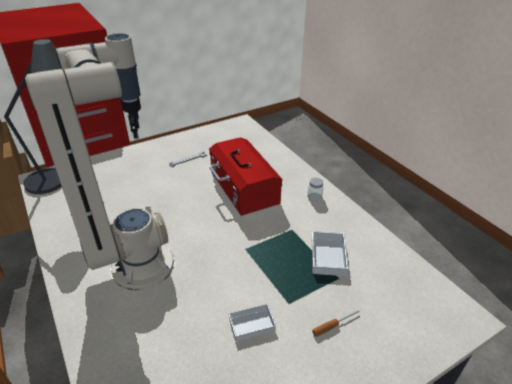

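The top view shows the toolbox at (200,182) with its bow handle near (200,213), and the mat at (325,202). There are two trays: A at (337,167), beyond the mat, and B at (369,264), which is smaller and on the near side. The jar is at (257,125), the wrench at (123,218) and the screwdriver at (397,207). I'll measure both trays and enlarge them.

```bash
python3 - <<'E'
from h import *
z=np.load('pics/a_top.npz');p,d=z['p'],z['d'];P=cloud('top',d);X=P[...,2]
hsv=cv2.cvtColor(p,cv2.COLOR_RGB2HSV);Hh,S,V=[hsv[...,i].astype(int) for i in range(3)]
def rect(m,name,win):
    w=np.zeros_like(m);w[win[1]:win[3],win[0]:win[2]]=True;m=m&w
    q=P[m][:,:2].astype(np.float32);r=cv2.minAreaRect(q*1000);print(name,m.sum(),np.round(r[0],1),np.round(r[1],1),round(r[2],2),'zmed,max',np.round(np.nanpercentile(X[m],[5,50,95]),3))
fl=X[240:300,290:340];print('bench z',np.nanmedian(fl))
rect((X>.02),'trayA rim',(300,135,375,200))
rect((X>.012),'trayB',(345,235,395,295))
rect((Hh>70)&(Hh<100)&(S>100)&(abs(X)<.01),'mat',(280,165,370,240))
red=((Hh<8)|(Hh>172))&(S>150)
rect(red&(X>.145),'lid top',(140,140,260,225))
rect(red&(X>.08),'box',(140,140,260,225))
rect((X>.1)&(S<60)&(P[...,0]<P[205,200,0]),'handle',(175,203,225,225))
rect((X>.05),'jar',(240,105,275,140))
b=cv2.imread('pics/a_top.png')
cv2.imwrite('pics/crop.png',cv2.hconcat([cv2.resize(b[130:290,290:410],None,fx=3.5,fy=3.5,interpolation=2),cv2.resize(b[145:245,145:260],(380,560),interpolation=2)][:2])[:, :800])
E
```

```text
bench z -0.0005269996762702345
trayA rim 279 [ 614.5 -315.5] [185.3 125.1] 53.93 zmed,max [0.023 0.039 0.047]
trayB 185 [ 216.3 -427.5] [ 91.9 133.2] 76.51 zmed,max [0.014 0.026 0.034]
mat 2981 [ 471.3 -271.5] [292.4 211.1] 89.8 zmed,max [-0.006  0.     0.006]
lid top 3870 [551.6 221.9] [352.8 182.6] 84.28 zmed,max [0.147 0.155 0.161]
box 4587 [551.5 222.1] [353.  191.4] 84.89 zmed,max [0.139 0.154 0.161]
handle 155 [432.3 233.7] [129.5  45.5] 84.98 zmed,max [0.119 0.124 0.131]
jar 222 [791.    5.2] [60.7 60.5] 88.7 zmed,max [0.055 0.083 0.089]
```

View pics/crop.png

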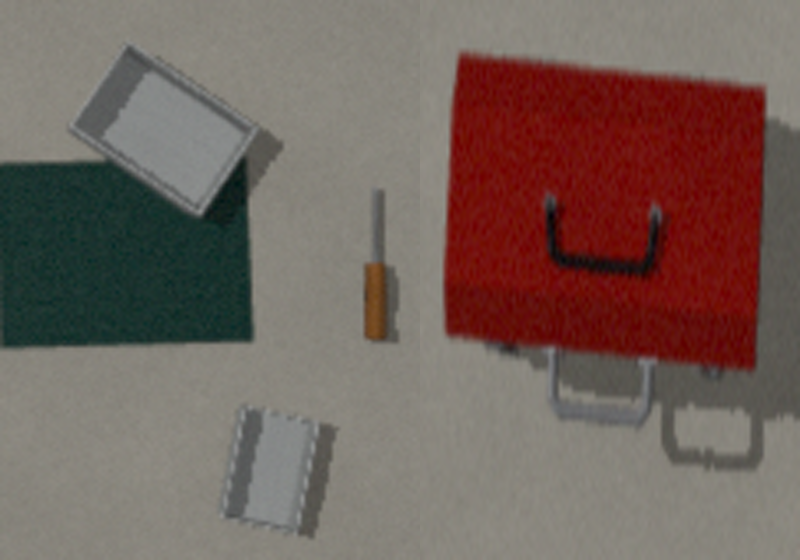

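A's rim measures 185 × 125 mm and is 39 mm high. B measures 133 × 92 mm and is about 26 mm high. A lies beyond the mat and fits the description (180 × 120 × 40), so A is the tray; the crop confirms it. The steel bow handle shows on the toolbox front, separate from the black one folded on top.

I'll grip the middle of A's near long wall from above and slide the tray.

```bash
cat >> h.py <<'E'
from scipy.spatial.transform import Rotation as Ro
def to(pos,xyaw):
    s=robot.sense();R=np.array(s['ee_rot']);a=np.radians(xyaw)
    x=np.array([np.cos(a),np.sin(a),0]);z=np.array([0,0,-1.]);T=np.stack([x,np.cross(z,x),z],1)
    print('t',s['time'],np.round(R.T@(np.array(pos)-s['tool_pos'])*1000,1),np.round(Ro.from_matrix(R.T@T).as_rotvec(degrees=True),2))
E
python3 - <<'E'
from h import *
to([.567,-.281,.231],-126); to([.567,-.281,.10],-126)
E
```

```text
t 0.1 [6.289e+02 6.205e+02 6.000e-01] [ 6.0000e-02 -9.0000e-02  1.0607e+02]
t 0.1 [628.9 620.3 131.6] [ 6.0000e-02 -9.0000e-02  1.0607e+02]
```

Emit:
carry_out --pt "629 620 0 0 0 106 0.6" --pt "629 620 0 0 0 106 0.6" --pt "629 620 0 0 0 106 0.6" --pt "629 620 0 0 0 106 0.6" --pt "629 620 0 0 0 106 0.6" --pt "629 620 0 0 0 106 0.6" --pt "629 620 0 0 0 106 0.6" --pt "629 620 0 0 0 106 0.6" --pt "629 620 0 0 0 106 0.6" --pt "629 620 0 0 0 106 0.6" --pt "629 620 0 0 0 106 0.6" --pt "629 620 0 0 0 106 0.6" --pt "629 620 0 0 0 106 0.6" --pt "629 620 0 0 0 106 0.6" --pt "629 620 0 0 0 106 0.6" --pt "629 620 70 0 0 106 0.6" --pt "629 620 130 0 0 106 0.6" --pt "629 620 130 0 0 106 0.6" --pt "629 620 130 0 0 106 0.6"

```text
time: 2.48
tool_pos: [0.5686, -0.2805, 0.1037]
ee_rot: [[-0.586, -0.81, 0.002], [-0.81, 0.586, -0.002], [0.0, -0.003, -1.0]]
contact_force: [0.3, -1.1, 1.0]
grip_width: 0.0509
grasp_force: 0.0
```

```bash
python3 - <<'E'
from h import *
snap('side','b'); b=cv2.imread('pics/b_side.png')
cv2.imwrite('pics/b1.png',cv2.resize(b[150:340,220:400],None,fx=3,fy=3,interpolation=2))
to([.567,-.281,.012],-126)
E
```

```text
t 2.525 [ 1.7  2.3 92.8] [-0.3   0.05  0.13]
```

View pics/b1.png

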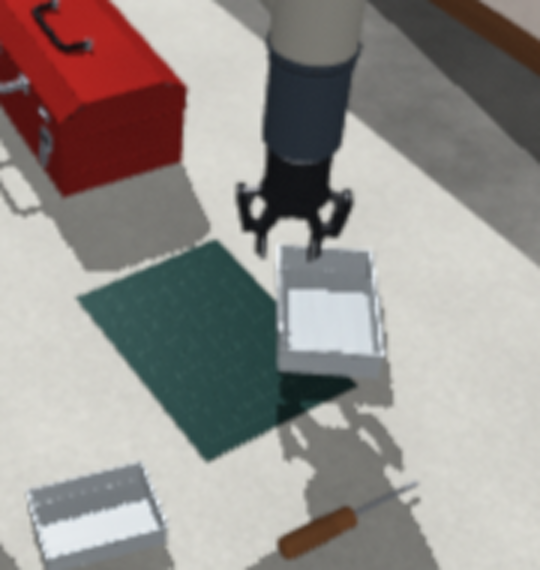

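The fingers straddle the near long wall, at about (290,250) in the crop, so I'll go down and grip it.

Emit:
carry_out --pt "0 0 45 0 0 0 0.6" --pt "0 0 75 0 0 0 0.6" --pt "0 0 88 0 0 0 0.6" --pt "0 0 88 0 0 0 0.6" --pt "0 0 88 0 0 0 0.3" --pt "0 0 88 0 0 0 0" --pt "0 0 88 0 0 0 0" --pt "0 0 88 0 0 0 0" --pt "0 0 88 0 0 0 0"

```text
time: 3.65
tool_pos: [0.5681, -0.2804, 0.0144]
ee_rot: [[-0.586, -0.81, 0.002], [-0.81, 0.586, -0.001], [-0.0, -0.002, -1.0]]
contact_force: [-0.8, 1.8, 5.8]
grip_width: 0.0017
grasp_force: 60.7
```

```bash
python3 - <<'E'
from h import *
s=robot.sense();print(s['grip_width'],s['grasp_force'],s['contact_force'],s['tool_pos'])
z=snap('top','c');P=cloud('top',z[1]);m=np.zeros(P.shape[:2],bool);m[135:200,300:375]=1
m&=(P[...,2]>.02)&(P[...,2]<.05)
print(cv2.minAreaRect((P[m][:,:2]*1000).astype(np.float32)))
to([.471-.0585,-.271,.0115],-90)
E
```

```text
0.0017358548088987965 60.650339126586914 [-0.79561678  1.75466294  5.80024738] [ 0.56806715 -0.28035026  0.01444106]
((612.57421875, -306.30450439453125), (218.8320770263672, 102.3247299194336), 13.59302806854248)
t 3.7 [ 83.7 131.5   2.7] [-1.00e-01 -1.00e-02 -3.59e+01]
```

Emit:
carry_out --pt "3 5 0 0 0 -1 0" --pt "8 13 0 0 0 -3 0" --pt "15 23 0 0 0 -6 0" --pt "22 34 0 0 0 -9 0" --pt "29 46 0 0 0 -12 0" --pt "36 57 0 0 0 -15 0" --pt "43 68 0 0 0 -18 0" --pt "50 79 0 0 0 -21 0" --pt "57 90 0 0 0 -24 0" --pt "64 101 0 0 0 -27 0" --pt "71 112 0 0 0 -30 0" --pt "77 121 0 0 0 -33 0" --pt "82 128 0 0 0 -35 0" --pt "84 131 0 0 0 -36 0" --pt "84 131 0 0 0 -36 0" --pt "84 131 0 0 0 -36 0"

```text
time: 5.7
tool_pos: [0.4129, -0.2719, 0.0144]
ee_rot: [[0.002, -1.0, 0.002], [-1.0, -0.002, -0.001], [0.001, -0.002, -1.0]]
contact_force: [1.8, 0.4, 8.5]
grip_width: 0.0018
grasp_force: 61.2
```

```bash
python3 - <<'E'
from h import *
snap('top','d');snap('side','d')
a=cv2.imread('pics/d_top.png')[130:290,260:410];b=cv2.imread('pics/d_side.png')[180:340,220:370]
cv2.imwrite('pics/d1.png',cv2.resize(cv2.hconcat([a,b]),None,fx=2.6,fy=2.6,interpolation=2))
E
```

```text
(no output)
```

View pics/d1.png

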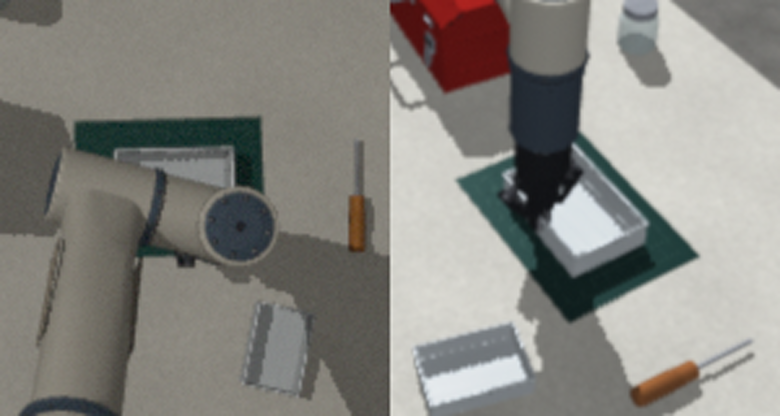

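The tray is on the mat: in the left half it lies inside the mat outline (75–262). I'll check its centring from the side depth before letting go.

```bash
python3 - <<'E'
from h import *
for n in('top','side'):
    z=np.load(f'pics/d_{n}.npz');P=cloud(n,z['d'])
    m=(P[...,0]>.38)&(P[...,0]<.6)&(P[...,1]>-.42)&(P[...,1]<-.13)
    far=m&(P[...,2]>.032)&(P[...,2]<.048)&(P[...,0]>.50)
    print(n,far.sum(),'far wall x',np.round(np.percentile(P[far][:,0],[2,50,98]),4),'y',np.round(np.percentile(P[far][:,1],[0,2,98,100]),4))
    r=m&(P[...,2]>.032)&(P[...,2]<.048)&(P[...,1]<-.34);print('right wall',r.sum(),np.round(np.percentile(P[r],[0,2,50,98,100],axis=0),4).tolist() if r.any() else '')
    hsv=cv2.cvtColor(z['p'],cv2.COLOR_RGB2HSV);g=m&(hsv[...,0]>70)&(hsv[...,0]<100)&(hsv[...,1]>100)&(abs(P[...,2])<.012)
    q=P[g][:,:2].astype(np.float32)*1000;print('mat',g.sum(),cv2.minAreaRect(q))
E
```

```text
top 86 far wall x [0.5064 0.5289 0.5327] y [-0.3635 -0.3633 -0.1807 -0.1803]
right wall 39 [[0.4709, -0.3635, 0.0327], [0.4712, -0.3634, 0.0334], [0.5121, -0.3597, 0.0395], [0.5324, -0.3427, 0.0474], [0.5328, -0.3407, 0.0478]]
mat 729 ((527.0164184570312, -273.9444580078125), (285.0682678222656, 108.56653594970703), 87.68167114257812)
side 93 far wall x [0.5044 0.5252 0.5296] y [-0.3669 -0.364  -0.1893 -0.1829]
right wall 68 [[0.4043, -0.3669, 0.0324], [0.4048, -0.3664, 0.0333], [0.4686, -0.3621, 0.0383], [0.5292, -0.3433, 0.0441], [0.5306, -0.3422, 0.0448]]
mat 870 ((477.7749938964844, -280.71881103515625), (198.9604949951172, 273.9286804199219), 0.9085866808891296)
```

The tray centre is about (0.471, −0.272) and the mat's is (0.471, −0.272), so it's centred and square. I'll let go, go straight up, and take the handle with the tool tilted 25° forward for clearance.

Emit:
carry_out --pt "0 0 0 0 0 0 0.3" --pt "0 0 0 0 0 0 0.5" --pt "0 0 0 0 0 0 0.5" --pt "0 0 -10 0 0 0 0.5" --pt "0 0 -40 0 0 0 0.4" --pt "0 0 -90 0 0 0 0.35" --pt "0 0 -150 0 0 0 0.35" --pt "0 0 -200 0 0 0 0.35" --pt "0 0 -200 0 0 0 0.35" --pt "0 0 -200 0 0 0 0.35"

```text
time: 7.05
tool_pos: [0.4117, -0.271, 0.2131]
ee_rot: [[0.001, -1.0, -0.0], [-1.0, -0.001, 0.001], [-0.001, 0.0, -1.0]]
contact_force: [0.0, 0.6, -1.2]
grip_width: 0.03
grasp_force: 0.0
```

```bash
cat >> h.py <<'E'
psi=np.radians(-5.1); TX=np.array([np.cos(psi),np.sin(psi),0]); TY=np.array([-np.sin(psi),np.cos(psi),0]); TZ=np.array([0,0,1.])
HINGE=np.array([.6463,.2136,.106])
def handle(deg):
    a=np.radians(deg);c,s=np.cos(a),np.sin(a)
    return HINGE+TX*(-.234*c+.015*s)+TZ*(.234*s+.015*c)
def grip(bar,phi,back=0.):
    f=np.radians(phi); z=np.sin(f)*TX-np.cos(f)*TZ; x=-TY; T=np.stack([x,np.cross(z,x),z],1)
    return bar+z*(.019-back),T
def delta(pos,T):
    s=robot.sense();R=np.array(s['ee_rot'])
    print('t',round(s['time'],2),np.round(R.T@(pos-s['tool_pos'])*1000,1),np.round(Ro.from_matrix(R.T@T).as_rotvec(degrees=True),2))
E
python3 - <<'E'
from h import *
b=handle(0);print(b,handle(60));delta(*grip(b,25,.10))
s=robot.sense();print(s['tool_pos'],s['grip_width'])
E
```

```text
[0.41322639 0.23440127 0.121     ] [0.54270215 0.22284586 0.31614994]
t 7.05 [-508.5   32.    19. ] [24.99  1.17  5.08]
[ 0.41170834 -0.27100349  0.21309392] 0.030034920294796586
```

Emit:
carry_out --pt "-50 3 0 3 0 1 0.35" --pt "-110 7 0 6 0 2 0.35" --pt "-170 10 0 10 0 3 0.35" --pt "-230 14 0 14 0 4 0.35" --pt "-290 18 0 18 0 5 0.35" --pt "-350 22 0 22 1 5 0.35" --pt "-410 26 5 25 1 5 0.35" --pt "-460 29 10 25 1 5 0.35" --pt "-508 32 17 25 1 5 0.35" --pt "-508 32 17 25 1 5 0.35" --pt "-508 32 17 25 1 5 0.35" --pt "-508 32 17 25 1 5 0.35"

```text
time: 8.55
tool_pos: [0.3794, 0.2352, 0.1959]
ee_rot: [[-0.088, -0.903, 0.421], [-0.996, 0.08, -0.036], [-0.001, -0.422, -0.906]]
contact_force: [0.2, -0.1, -0.8]
grip_width: 0.0297
grasp_force: 0.0
```

```bash
python3 - <<'E'
from h import *
t=snap('top','e');snap('side','e')
b=handle(0);delta(*grip(b,25));s=robot.sense();print(s['tool_pos'],s['contact_force'],s['q'])
P=cloud('top',t[1])
m=(P[...,2]>.02)&(P[...,2]<.06)&(P[...,0]>.3)&(P[...,0]<.6)&(P[...,1]<-.1)&(P[...,1]>-.45)
print(m.sum(),cv2.minAreaRect((P[m][:,:2]*1000).astype(np.float32)))
zs=np.load('pics/a_side.npz');P=cloud('side',zs['d']);h=cv2.cvtColor(zs['p'],cv2.COLOR_RGB2HSV)
L=(P-HINGE)@np.stack([TX,TY,TZ],1)
m=(L[...,0]<-.215)&(L[...,0]>-.26)&(abs(L[...,1])<.09)&(L[...,2]>-.02)&(L[...,2]<.05)
print('handle side rel hinge',m.sum(),np.round(np.percentile(L[m],[3,50,97],axis=0),4).tolist())
a=cv2.imread('pics/e_top.png')[130:270,130:290];c=cv2.imread('pics/e_side.png')[100:240,170:330]
cv2.imwrite('pics/e1.png',cv2.resize(cv2.hconcat([a,c]),None,fx=2.5,fy=2.5,interpolation=2))
E
```

```text
t 8.65 [ -1.7   1.4 101.5] [-0.01  0.13 -0.03]
[0.37960034 0.23544021 0.19636862] [ 0.27435967 -0.39774897 -0.23846977] [ 71.11888436  -8.30120682 -38.92689014  29.41228743 -56.61756822
 -92.06265473]
247 ((470.0881652832031, -272.84124755859375), (186.55709838867188, 124.74775695800781), 89.87910461425781)
handle side rel hinge 68 [[-0.2417, -0.0618, 0.0078], [-0.2347, -0.0082, 0.0154], [-0.2174, 0.0543, 0.0217]]
```

View pics/e1.png

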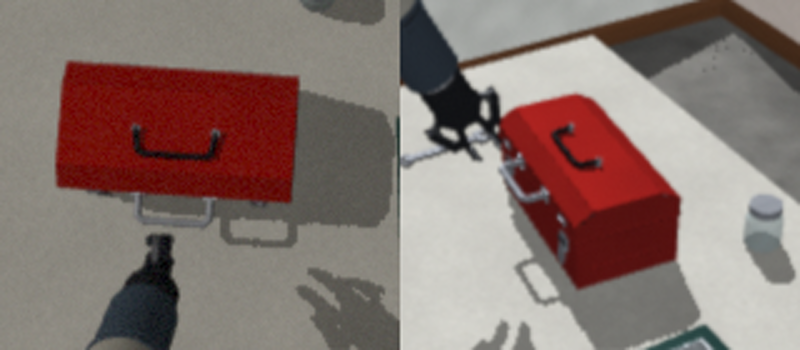

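The jaws line up with the bow handle: in the left half the bar runs from 137 to 214 at y≈222, with the gripper above and in front of it. The tray check gives a centre of (0.470, −0.273) at 89.9°, which is good. I'll move in along the tool axis and grip.

Emit:
carry_out --pt "1 0 20 0 0 0 0.35" --pt "2 1 45 0 0 0 0.35" --pt "2 1 65 0 0 0 0.35" --pt "2 1 80 0 0 0 0.35" --pt "2 1 92 0 0 0 0.35" --pt "2 1 100 0 0 0 0.35" --pt "2 1 100 0 0 0 0.35"

```text
time: 9.52
tool_pos: [0.4206, 0.2304, 0.1051]
ee_rot: [[-0.088, -0.903, 0.421], [-0.996, 0.08, -0.036], [-0.001, -0.423, -0.906]]
contact_force: [0.3, -0.3, 0.4]
grip_width: 0.0299
grasp_force: 0.0
```

```bash
python3 - <<'E'
from h import *
delta(*grip(handle(0),25))
snap('side','f')
c=cv2.imread('pics/f_side.png')[130:210,190:290]
cv2.imwrite('pics/f1.png',cv2.resize(c,None,fx=6,fy=6,interpolation=2))
E
```

```text
t 9.53 [-3.3  0.3  1.3] [-0.    0.09  0.02]
```

View pics/f1.png

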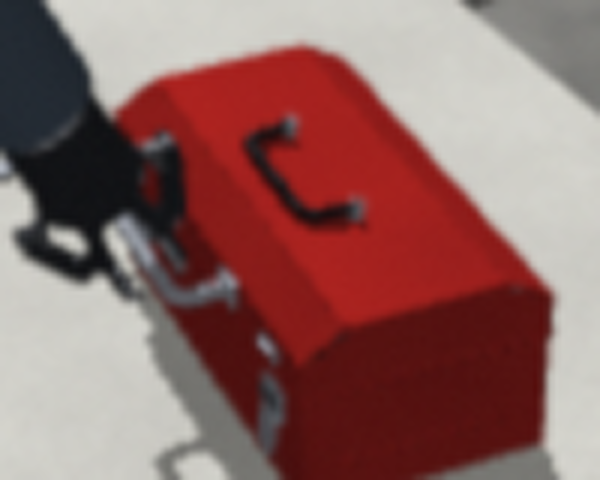

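The bar, seen at about (140,250), passes between the two fingers and nothing is touching. Closing.

Emit:
carry_out --pt "0 0 1 0 0 0 0.2" --pt "0 0 1 0 0 0 0" --pt "0 0 1 0 0 0 0" --pt "0 0 1 0 0 0 0" --pt "0 0 1 0 0 0 0"

```text
time: 10.2
tool_pos: [0.4228, 0.2314, 0.1063]
ee_rot: [[-0.088, -0.901, 0.425], [-0.996, 0.08, -0.036], [-0.002, -0.426, -0.905]]
contact_force: [20.1, -4.3, -2.7]
grip_width: 0.0096
grasp_force: 58.7
```

```bash
python3 - <<'E'
from h import *
s=robot.sense();print(s['grip_width'],s['grasp_force'],s['contact_force'],s['tool_pos'])
R=np.array(s['ee_rot'])
for a in range(5,66,5): print(a,np.round(R.T@(handle(a)-handle(0))*1000,0))
E
```

```text
0.009595171887714958 58.667718172073364 [20.11953025 -4.3160603  -2.65362855] [0.42280337 0.23142552 0.10629372]
5 [ -0. -11. -17.]
10 [ -0. -23. -34.]
15 [ -0. -36. -49.]
20 [ -0. -51. -63.]
25 [ -0. -67. -76.]
30 [ -0. -84. -87.]
35 [  -0. -102.  -97.]
40 [  -0. -121. -105.]
45 [  -0. -140. -112.]
50 [  -0. -160. -117.]
55 [  -0. -180. -120.]
60 [  -0. -201. -121.]
65 [  -0. -221. -121.]
```

The handle is gripped. The 20 N push shows the bar sits about 2–3 mm further forward than commanded, so I'll add that offset and lift along the arc to 25°.

Emit:
carry_out --pt "0 -2 1 0 0 0 0" --pt "0 -2 1 0 0 0 0" --pt "0 -7 -8 0 0 0 0" --pt "0 -13 -16 0 0 0 0" --pt "0 -19 -25 0 0 0 0" --pt "0 -25 -33 0 0 0 0" --pt "0 -31 -41 0 0 0 0" --pt "0 -38 -48 0 0 0 0" --pt "0 -45 -55 0 0 0 0" --pt "0 -53 -62 0 0 0 0" --pt "0 -61 -69 0 0 0 0" --pt "0 -69 -75 0 0 0 0" --pt "0 -69 -75 0 0 0 0"

```text
time: 11.82
tool_pos: [0.4496, 0.2289, 0.2022]
ee_rot: [[-0.087, -0.904, 0.419], [-0.996, 0.081, -0.032], [-0.005, -0.42, -0.908]]
contact_force: [-31.3, 3.1, 13.4]
grip_width: 0.0098
grasp_force: 62.2
```

```bash
cat >> h.py <<'E'
def lid():
    s=robot.sense();R=np.array(s['ee_rot']);g=s['tool_pos']-.019*R[:,2]
    r=(g-HINGE);x,z=r@TX,r[2];a=np.degrees(np.arctan2(z,-x)-np.arctan2(.015,.234))
    print('lid by grip',round(a,2),'radius err mm',round((np.hypot(x,z)-np.hypot(.234,.015))*1000,1),s['contact_force'],s['grip_width'],s['grasp_force'],s['time']);return R,a
E
python3 - <<'E'
from h import *
R,a0=lid()
for a in range(30,66,5): print(a,np.round(R.T@(handle(a)-handle(a0))*1000,0))
E
```

```text
lid by grip 25.25 radius err mm 0.0 [-31.33742609   3.10820079  13.40181481] 0.00979234164913924 62.23862707614899 11.825
30 [ -0. -16. -11.]
35 [ -0. -34. -21.]
40 [ -0. -53. -29.]
45 [ -0. -72. -36.]
50 [ -0. -92. -41.]
55 [  -0. -112.  -44.]
60 [  -0. -133.  -45.]
65 [  -0. -153.  -45.]
```

The force is along the lid's radius, about 34 N inward, so I'll back off about 3 mm and carry on up the arc.

Emit:
carry_out --pt "0 1 -1 0 0 0 0" --pt "0 2 -2 0 0 0 0" --pt "0 -6 -8 0 0 0 0" --pt "0 -14 -13 0 0 0 0" --pt "0 -23 -18 0 0 0 0" --pt "0 -32 -23 0 0 0 0" --pt "0 -41 -27 0 0 0 0" --pt "0 -51 -31 0 0 0 0" --pt "0 -60 -35 0 0 0 0" --pt "0 -70 -38 0 0 0 0" --pt "0 -80 -41 0 0 0 0" --pt "0 -90 -43 0 0 0 0" --pt "0 -90 -43 0 0 0 0"

```text
time: 13.45
tool_pos: [0.5154, 0.2228, 0.2801]
ee_rot: [[-0.087, -0.902, 0.423], [-0.996, 0.08, -0.034], [-0.003, -0.424, -0.905]]
contact_force: [-5.5, 2.2, 5.7]
grip_width: 0.0099
grasp_force: 63.4
```

```bash
python3 - <<'E'
from h import *
R,a0=lid()
for a in (55,60): print(a,np.round(R.T@(handle(a)-handle(a0))*1000,0))
r=handle(a0)-HINGE;print('outward',np.round(R.T@r/np.linalg.norm(r),2),'F tool',np.round(R.T@robot.sense()['contact_force'],1))
E
```

```text
lid by grip 50.28 radius err mm 2.1 [-5.48482615  2.16375315  5.71409482] 0.009901801331333093 63.42710494995117 13.45
55 [ -0. -19.  -3.]
60 [ -0. -39.  -4.]
outward [-0.    0.19 -0.98] F tool [-1.7  2.7 -7.6]
```

Emit:
carry_out --pt "0 -9 -2 0 0 0 0" --pt "0 -18 -3 0 0 0 0" --pt "0 -27 -4 0 0 0 0" --pt "0 -34 -4 0 0 0 0" --pt "0 -39 -5 0 0 0 0" --pt "0 -39 -5 0 0 0 0" --pt "0 -39 -5 0 0 0 0" --pt "0 -39 -5 0 0 0 0"

```text
time: 14.45
tool_pos: [0.5478, 0.22, 0.3]
ee_rot: [[-0.087, -0.902, 0.422], [-0.996, 0.08, -0.034], [-0.002, -0.423, -0.906]]
contact_force: [-3.8, 2.8, 4.6]
grip_width: 0.0093
grasp_force: 64.1
```

```bash
python3 - <<'E'
from h import *
lid();snap('side','g');t=snap('top','g')
for n in('side','top'):
    z=np.load(f'pics/g_{n}.npz');P=cloud(n,z['d']);h=cv2.cvtColor(z['p'],cv2.COLOR_RGB2HSV)
    L=(P-HINGE)@np.stack([TX,TY,TZ],1)
    m=((h[...,0]<8)|(h[...,0]>172))&(h[...,1]>150)&(L[...,2]>.04)&(abs(L[...,1])<.17)&(L[...,0]>-.25)&(L[...,0]<.15)
    q=L[m][:,[0,2]];q=q[~np.isnan(q).any(1)]
    v=cv2.fitLine(q.astype(np.float32),cv2.DIST_HUBER,0,.01,.01).ravel();print(n,len(q),'slope',np.degrees(np.arctan2(v[1],v[0])),v)
m=t[1];P=cloud('top',m)
k=(P[...,2]>.02)&(P[...,2]<.06)&(P[...,0]>.3)&(P[...,0]<.6)&(P[...,1]<-.1)&(P[...,1]>-.45)
print('tray',cv2.minAreaRect((P[k][:,:2]*1000).astype(np.float32)))
a=cv2.imread('pics/g_top.png')[90:290,100:420];c=cv2.imread('pics/g_side.png')[60:360,140:400]
cv2.imwrite('pics/g1.png',cv2.hconcat([cv2.resize(a,(440,275)),cv2.resize(c,(318,275))] ) if 0 else cv2.resize(c,None,fx=2,fy=2,interpolation=2))
E
```

```text
lid by grip 59.53 radius err mm 2.2 [-3.84770965  2.84427548  4.55639094] 0.0092803178603842 64.09844398498535 14.45
side 328 slope -19.951824 [ 0.93997985 -0.3412299  -0.06032731  0.16736971]
top 2526 slope -49.958042 [ 0.6433484  -0.7655735  -0.03486076  0.14263006]
tray ((469.9496765136719, -272.831298828125), (124.90343475341797, 186.27574157714844), 0.19776178896427155)
```

View pics/g1.png

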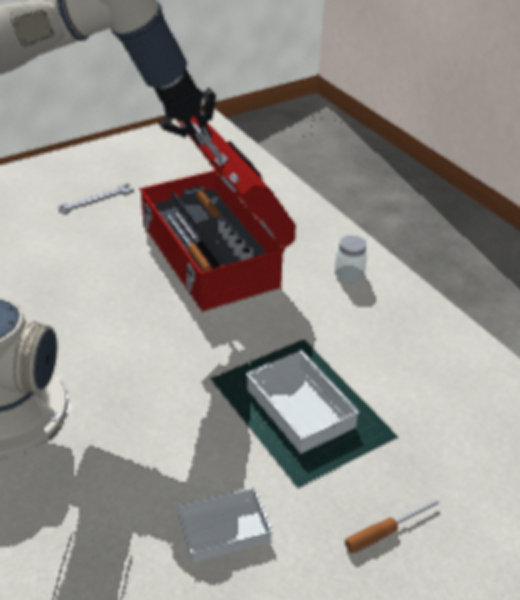

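The picture shows the lid open with the gripper on its handle at (190,115). The tray stands in the middle of the mat at (300,400), and the jar, wrench, screwdriver and small tray look undisturbed. The grip geometry puts the lid at 59.5° with only a light load, so I'll hand in.

```bash
python3 -c "
from rig import robot
print(robot.job_done())"
```

```text
the job is handed in; nothing more can be done
None
```

The job is handed in: the tray was slid, not lifted, to the middle of the mat (within about 2 mm, square to it), and the arm is still holding the lid at about 59.5° by the grip position; my attempt to check that angle in the camera depth was inconclusive.

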